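# Bolt the grinding balls into their box

### The job

Tip the six steel grinding balls from the beaker into the open metal box and stand the beaker back upright on the worktop, clear of the box. Then shut the lid and slide the barrel bolt fully home through the keeper on the lid. Leave the bottle, the coverslip box and the petri dish where they stand.

Things in the scene. Friction and masses are not known exactly. Their poses are not given: they have to be found in the camera images.
- ball_box: bare metal box, 124 (x) x 140 (y) x 60 mm high outside, walls 4 mm, inner floor 8 mm above the worktop, screwed to a foot plate 4 mm thick. Origin: on the worktop under the box's middle. At yaw 0 x points away from the robot, y to its left; z up. The lid is hinged on the far (+x) wall; beside the right (-y) wall stands the bolt's block.
- bolt_block (a point): middle of the top of the fixed block that carries the bolt: 40 mm (box x) x 98 mm (box y), 65 mm high, on a foot 64 mm wide, beginning 4 mm from the box's -y wall, its middle 40 mm to -x of the box's. Two saddles over the bolt's rod, 20 mm wide, 41 mm to either side of this point along y, reach 84 mm above the worktop.
- lid (a joint): flat metal lid, 124 x 140 x 6 mm, hinged on the far (+x) wall. 0 = shut flat on the box, grows as it opens; it starts open, near upright or leaning a little back (1.5 to 1.8 rad; stop at 1.9). A stiff friction hinge keeps it where it is left; about 2 to 3 N at the free edge moves it.
- lid_hinge (a point): middle of the lid's hinge line, 62 mm to +x of the box's middle and 63 mm above the worktop; the line runs along the box's y, half-way through the lid's thickness. Its own axes turn with the lid: x points from the free edge to the hinge, z out of the lid's upper (outer) face, which looks away from the robot while the lid is open.
- lid_edge (a point): middle of the lid's free edge, half-way through its thickness, 124 mm from the hinge line.
- keeper (a point): entry of the keeper: a steel staple on the lid's upper face, 24 mm wide (along the lid's x), 14 mm deep (along y), rising 22 mm above that face, with an opening 16 mm wide. It stands near the lid's free edge, 102 mm from the hinge line, and at its right end, 48 to 62 mm from the lid's middle; with the lid shut it is in line with the bolt.
- bolt (a joint): sliding barrel bolt on the block: travel in m along the box's +y (towards the box). 0 = withdrawn, 0.045 = fully home at its stop, the rod standing through the keeper of the shut lid. It starts at 0 to 0.008. The rod gets in the way of an open lid from about 0.014, enters the keeper at about 0.022. Friction about 2 N, no spring; it stays where it is left. Slid out too early, it blocks the lid.
- bolt_knob (a point): centre of the bolt's upright round knob, dark steel, 14 mm in diameter, 32 mm high (16 mm above and below this point); it stands 105 mm above the worktop and moves with the bolt along the box's y.
- box_mouth (a point): centre of the box's open mouth, 60 mm above the worktop; axes as the box.
- beaker_mid (a point): clear plastic beaker, 52 mm across, 68 mm high, thin walls (2 to 3 mm), open top, standing upright on the worktop with six steel balls in it; about 55 g empty. This point: on its axis, half-way up (34 mm above its foot); z along the axis to the mouth.
- ball_1_center (a point): centre of steel ball 1 of 6, 14 mm in diameter, 11 g; in the beaker at first.
- ball_2_center (a point): centre of steel ball 2 of 6, 14 mm in diameter, 11 g; in the beaker at first.
- ball_3_center (a point): centre of steel ball 3 of 6, 14 mm in diameter, 11 g; in the beaker at first.
- ball_4_center (a point): centre of steel ball 4 of 6, 14 mm in diameter, 11 g; in the beaker at first.
- ball_5_center (a point): centre of steel ball 5 of 6, 14 mm in diameter, 11 g; in the beaker at first.
- ball_6_center (a point): centre of steel ball 6 of 6, 14 mm in diameter, 11 g; in the beaker at first.
- immersion_oil_mid (a point): small amber dropper bottle with a black cap, 25 x 26 x 58 mm; a loose bystander; its centre, half-way up.
- coverslip_box_mid (a point): white square coverslip box, 35 x 35 x 19 mm; a loose bystander; its centre, half-way up.
- petri_dish_mid (a point): closed petri dish, 57 mm across, 14 mm high; a loose bystander; its centre, half-way up.
There are look-alikes about, which are no part of the job. What is shaped like the part that bears beaker_mid but turquoise is not meant.

How it is judged:
By the outcome, as a careful person would: the job done as asked, in the order asked, and still so for the second after the job is handed in, with the robot touching nothing.
It also fails if it takes over 72 s, if anything falls off the work surface, if the arm or the gripper's body presses on something with over 40 N, if the wrist force passes 120 N, or if a joint passes its speed limit or range.

### The arm

A 7-joint arm with a two-finger parallel gripper is mounted at the origin on a cart in front of the work surface, level with it; the furniture and walls round the work are solid. World frame = base frame: x ahead of the robot, y to its left, z up, the work surface at z = 0. Lengths are in mm, angles in rad, forces in N, time in s.
With the tool pointing down it reaches from about 350 to 900 mm from the base axis. Payload 7.2 kg.
Tool frame: the origin (TCP) lies midway between the tips of the shut fingers; the grasp point (between the pads) lies manip.tcp_to_grasp behind it (manip.tcp_to_grasp is the distance from the TCP to the grasp point, in mm); z points along the fingers, y is the line along which they close (so a half turn about z gives the same grasp; the last joint's range is limited). The gripper opens to 85 mm and grips with 20 to 120 N. Pads are 22 mm wide; open, the fingers measure 114 mm over their backs; the gripper's body (76 mm by 85 mm) begins 54 mm behind the grasp point. The pads swing forward as they close: fully open they stand 13 mm farther back than shut.
Start: joints at [1.273, 0.411, -0.013, 1.596, 0.006, 1.134, -0.082], TCP at [142.352, -608.576, 231.297] pointing down, gripper open.
Joint ranges: [-2.95, 2.95], [-0.29, 1.99], [-1.47, 1.44], [0.14, 2.54], [-1.03, 4.17], [0.13, 1.85], [-2.86, 2.86]. Speed limits (rad/s): [2.39, 2.39, 3.01, 3.01, 3.14, 3.14, 3.14].

### API

Orientations are given as a rotation vector (axis times angle).
In Python, from cell import manip gives the robot as it stands.
- The arm moves only by the tool carry_out, never from a script. Its argument "series" is a list of rows, each a list of 7 numbers: the turn, a rotation vector about the world's x, y, z in rad, then the shift along the world's x, y, z in m, then the gripper's target within -1 to 1 (fully open at 1, half-way at 0, shut at -1). A call has 1 to 20 rows; each row shifts and turns the commanded pose from where the row before left it; what a row does not reach is not made up. A row lasts 1/12 s, in which the tool goes at most 41.7 mm and 7.16 degrees, less where a joint would pass 70% of its speed; a pose out of reach is approached as far as the arm can. A call with a gripper value outside its range is refused whole. The fingers move at their own pace and stop on an object; "newtons" is the grip in N (left out, the last holds). Time passes only in rows, so rows that do not move let the fingers close. It gives the time, the measured TCP pose, the force, the opening and the grip force at its end, in the units of the state.
- manip.sense(): the state, without advancing time (a new reading comes with each control period).
- manip.get_image(name): name is "scene" or "top" or "wrist"; returns the picture (400x640x3 uint8, blue, green, red); there is no depth.
- manip.get_calibration(name): a dict with "K" (3x3 intrinsics, pixels), "eye" and "rotation" of the camera in the world. Camera axes: x right, y up, looking along -z (the intrinsics and any distortion apply to the point x, -y, -z); pixel columns grow to the right and rows downward; lengths in mm; the calibration is good to about 2 mm. A picture is of the moment at which its call begins: read the wrist's pose just before it. get_calibration takes no time and is no camera call; for the wrist camera it gives the pose at the moment of the call.
- manip.close_job(): hands the job in; it is judged then, once.
Trained networks look in the newest picture that a camera, given by its name, has taken for a name from the list of things; names that differ only in an ending like _2 or _b are one class to them, and where a whole thing is asked for, a point or a joint stands for the part that bears it (a point fixed in the world has none). Each returns a list of dicts, best first, with "p" (0 to 1); they miss things now and then, are a little off and sometimes report something else, mostly with a low value. They report only what shows in the picture. A call takes as long as a camera call. They do not tell look-alikes from the thing itself.
- manip.boxes_of(camera, label): "box" ([centre column, centre row, width, height] in pixels, round what is visible of it).
- manip.spot_point(camera, label): "uv" ([column, row] in pixels: a listed point, or the origin of a listed thing).
The state is a dict: "clock": time; "q": joint angles; "dq": joint speeds; "joint_torque": joint torques, N m; "tcp_pos": TCP position; "tcp_rot": TCP orientation; "force": force on the tool from outside, world axes, zero at the start; "ft_torque": the same for the moment, N m; "opening": finger opening in mm; "gripper_force": force on a finger pad.
Only numpy, scipy, OpenCV 4.12 (cv2) and the standard library are available. Lean on these libraries where they do the work, as an engineer would, in place of code of your own. Each camera call takes 0.05 s, during which the arm holds its last target. There are 200 camera calls.

## Working session

There is one attempt and no reset: what is moved stays moved. The work goes in short steps, Python scripts to look and compute and a tool call to move; the robot and the scene stay as the last step left them, time stands still between calls to the robot, and variables do not carry over. Pictures are saved under pics/ and viewed, at most 10 in all, crops included, and the job is handed in when it is done.

Besides the shell and the picture viewer there is one more tool, called after "Emit:" as name([rows], argument=value, ...), one row to a line, values as JSON. carry_out: Moves the arm, as the interface text tells. Its arguments: {"type":"object","properties":{"series":{"type":"array","items":{"type":"array","items":{"type":"number"}}},"newtons":{"type":"number"}},"required":["series"]}

```bash
mkdir -p pics; ls
cat > h.py <<'E'
import numpy as np, cv2
from cell import manip
def cal(c):
    k=manip.get_calibration(c); return np.array(k["K"]),np.array(k["eye"]),np.array(k["rotation"]),k
def ray(c,uv):
    K,e,R,k=cal(c)
    d=np.linalg.inv(K)@np.array([uv[0],uv[1],1.]); return e,R@np.array([d[0],-d[1],-d[2]])
def at_z(c,uv,z):
    e,d=ray(c,uv); return e+d*(z-e[2])/d[2]
def proj(c,p):
    K,e,R,k=cal(c); q=R.T@(np.array(p)-e); q=K@np.array([q[0],-q[1],-q[2]]); return q[:2]/q[2]
def tri(obs):
    A=np.zeros((3,3));b=np.zeros(3)
    for c,uv in obs:
        e,d=ray(c,uv);d=d/np.linalg.norm(d);P=np.eye(3)-np.outer(d,d);A+=P;b+=P@e
    return np.linalg.solve(A,b)
E
python3 - <<'E'
from h import *
np.set_printoptions(precision=1,suppress=True)
ims=[manip.get_image(c) for c in("scene","top")]
cv2.imwrite("pics/scene.png",ims[0]);cv2.imwrite("pics/top.png",ims[1])
print(manip.tcp_to_grasp, {c:cal(c)[3] for c in("scene","top")})
for n in ["ball_box","bolt_block","lid_hinge","lid_edge","keeper","bolt_knob","box_mouth","beaker_mid","immersion_oil_mid","coverslip_box_mid","petri_dish_mid"]:
    for c in("scene","top"):
        print(n,c,[(np.round(d["uv"]),round(d["p"],2)) for d in manip.spot_point(c,n)][:3])
s=manip.sense();print(s["clock"],s["tcp_pos"],s["tcp_rot"])
E
```

```text
pics
18.700000000000003 {'scene': {'K': array([[424.7,   0. , 325.5],
       [  0. , 424.7, 198.2],
       [  0. ,   0. ,   1. ]]), 'eye': array([-214.6,  457.7,  779.6]), 'rotation': array([ 0.5, -1. , -2. ])}, 'top': {'K': array([[401.4,   0. , 320.7],
       [  0. , 401.4, 203. ],
       [  0. ,   0. ,   1. ]]), 'eye': array([ 278.1,  -16.7, 1194.9]), 'rotation': array([ 0.2, -0.1, -1.6])}}
ball_box scene [(array([292., 245.]), 0.93), (array([266., 177.]), 0.41)]
ball_box top [(array([284., 212.]), 0.58)]
bolt_block scene []
bolt_block top [(array([329., 214.]), 0.97)]
lid_hinge scene [(array([270., 214.]), 0.63), (array([331., 217.]), 0.29)]
lid_hinge top [(array([284., 185.]), 0.82)]
lid_edge scene [(array([264., 177.]), 0.55)]
lid_edge top [(array([275., 171.]), 0.67), (array([383., 247.]), 0.34)]
keeper scene [(array([282., 173.]), 0.93)]
keeper top [(array([300., 169.]), 0.56)]
bolt_knob scene [(array([340., 199.]), 0.74)]
bolt_knob top [(array([337., 208.]), 0.68)]
box_mouth scene [(array([289., 225.]), 0.6)]
box_mouth top [(array([286., 206.]), 0.93), (array([374., 167.]), 0.29)]
beaker_mid scene [(array([409., 189.]), 0.96), (array([381., 200.]), 0.8), (array([448., 199.]), 0.7)]
beaker_mid top [(array([447., 246.]), 0.95), (array([418., 212.]), 0.8), (array([384., 209.]), 0.52)]
immersion_oil_mid scene [(array([346., 185.]), 0.69), (array([265., 175.]), 0.36)]
immersion_oil_mid top [(array([299., 169.]), 0.71), (array([376., 170.]), 0.46)]
coverslip_box_mid scene [(array([195., 264.]), 0.8), (array([336., 200.]), 0.55)]
coverslip_box_mid top [(array([214., 188.]), 0.58)]
petri_dish_mid scene [(array([399., 225.]), 0.69), (array([331., 214.]), 0.43)]
petri_dish_mid top [(array([383., 247.]), 0.69)]
1.2 [ 142.3 -608.6  231.3] [ 3.1  0.4 -0. ]
```

```bash
sed -i 's/,np.array(k\["rotation"\]),k/,cv2.Rodrigues(np.array(k["rotation"],float))[0],k/' h.py
python3 - <<'E'
import cv2
a=cv2.imread("pics/scene.png")[130:310,160:480];b=cv2.imread("pics/top.png")[140:290,180:480]
cv2.imwrite("pics/c1.png",cv2.resize(a,None,fx=2.5,fy=2.5,interpolation=3));cv2.imwrite("pics/c2.png",cv2.resize(b,None,fx=2.6,fy=2.6,interpolation=3))
E
```

```text
(no output)
```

View pics/c1.png

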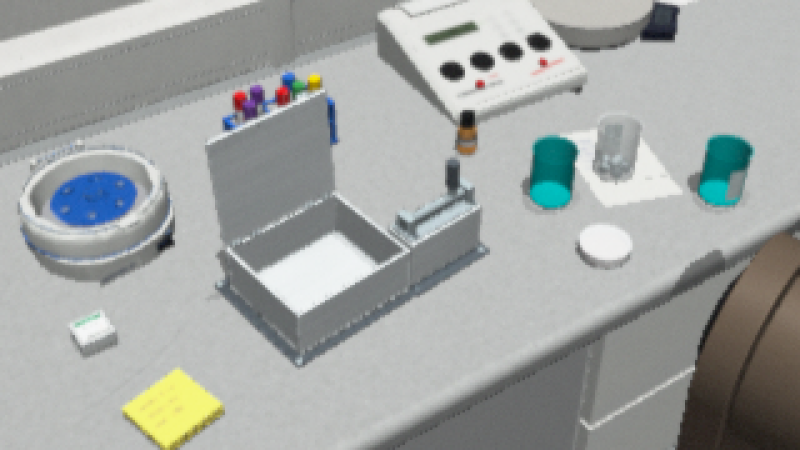

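View pics/c2.png

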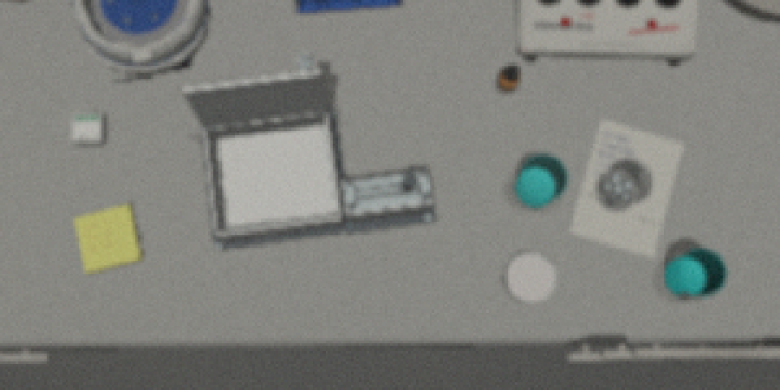

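```bash
cat >> h.py <<'E'
from scipy.optimize import least_squares
def model(x):
    X,Y,w,l,b=x; c,s=np.cos(w),np.sin(w)
    T=lambda p:np.array([X+c*p[0]-s*p[1],Y+s*p[0]+c*p[1],p[2]])
    h=np.array([62,0,63.]); u=np.array([-np.cos(l),0,np.sin(l)]); n=np.array([np.sin(l),0,np.cos(l)])
    return {"ball_box":T([0,0,0]),"bolt_block":T([-40,-70-4-49,65]),"lid_hinge":T(h),"lid_edge":T(h+124*u),
     "keeper":T(h+102*u+n*14+np.array([0,-62,0])),"box_mouth":T([0,0,60]),"T":T}
def fit(obs,x0):
    f=lambda x:np.concatenate([(proj(c,model(x)[n])-uv)*w for c,n,uv,w in obs])
    return least_squares(f,x0,loss="soft_l1")
E
python3 - <<'E'
from h import *
np.set_printoptions(precision=1,suppress=True)
O=[("scene","ball_box",(292,245)),("top","ball_box",(284,212)),("top","bolt_block",(329,214)),("scene","lid_hinge",(270,214)),("top","lid_hinge",(284,185)),("scene","lid_edge",(264,177)),("top","lid_edge",(275,171)),("scene","keeper",(282,173)),("top","keeper",(300,169)),("scene","box_mouth",(289,225)),("top","box_mouth",(286,206))]
g=at_z("top",(286,206),60)
r=fit([(c,n,np.array(u),1) for c,n,u in O],[g[0],g[1],0,1.6,0]);x=r.x
print(np.round(x,3),r.fun.reshape(-1,2))
k=tri([("scene",(340,199)),("top",(337,208))]);print("knob",k)
c,s=np.cos(x[2]),np.sin(x[2]);d=k-[x[0],x[1],0];print("knob in box",c*d[0]+s*d[1],-s*d[0]+c*d[1],k[2])
print("knob z105",at_z("scene",(340,199),105),at_z("top",(337,208),105))
print("block pts",model(x)["bolt_block"])
for n,a,b,z in [("beaker",(409,189),(418,212),34),("teal1",(381,200),(384,209),34),("teal2",(448,199),(447,246),34),("oil",(346,185),(376,170),29),("petri",(399,225),(383,247),7),("cov",(195,264),(214,188),9.5)]:
    print(n,tri([("scene",a),("top",b)]),at_z("scene",a,z),at_z("top",b,z))
s=manip.sense();print(s["clock"],s["opening"],cv2.Rodrigues(np.array(s["tcp_rot"]))[0])
E
```

```text
[488.8  91.7   0.2   1.6   0. ] [[-3.3  1.3]
 [ 2.5 -1.7]
 [ 0.2 -1.2]
 [ 2.4  2.4]
 [-2.7  0.8]
 [ 2.5 -1.5]
 [ 0.9  0.1]
 [ 1.9 -1.5]
 [-0.8 -3.8]
 [-1.3  4.2]
 [-1.3  0.7]]
knob [476.2 -57.7 100.5]
knob in box -36.83801414217187 -145.3335122091501 100.47975370485868
knob z105 [471.2 -54.7 105. ] [475.8 -57.  105. ]
block pts [469.5 -36.2  65. ]
beaker [ 471.5 -298.9   37.5] [ 471.7 -305.7   34. ] [ 475.1 -296.8   34. ]
teal1 [ 481.6 -201.4   32.2] [ 476.4 -203.4   34. ] [ 484.8 -197.5   34. ]
teal2 [ 377.7 -374.4   29.2] [ 375.7 -366.7   34. ] [ 375.2 -375.    34. ]
oil [ 609.9 -180.1   13.2] [ 593.6 -166.3   29. ] [ 604.8 -178.6   29. ]
petri [ 377.3 -190.2   19.4] [ 389.4 -198.1    7. ] [ 375.8 -194.7    7. ]
cov [560.2 315.3   0.4] [552.1 317.7   9.5] [557.5 311.8   9.5]
1.2 85.43412706370958 [[ 1.   0.2  0. ]
 [ 0.2 -1.  -0. ]
 [-0.   0.  -1. ]]
```

Emit:
carry_out([
  [0, 0, 0.116, 0.0275, 0.0165, 0.003, 1],
  [0, 0, 0.116, 0.0275, 0.0165, 0.003, 1],
  [0, 0, 0.116, 0.0275, 0.0165, 0.003, 1],
  [0, 0, 0.116, 0.0275, 0.0165, 0.003, 1],
  [0, 0, 0.116, 0.0275, 0.0165, 0.003, 1],
  [0, 0, 0.116, 0.0275, 0.0165, 0.003, 1],
  [0, 0, 0.116, 0.0275, 0.0165, 0.003, 1],
  [0, 0, 0.116, 0.0275, 0.0165, 0.003, 1],
  [0, 0, 0.116, 0.0275, 0.0165, 0.003, 1],
  [0, 0, 0.116, 0.0275, 0.0165, 0.003, 1],
  [0, 0, 0.116, 0.0275, 0.0165, 0.003, 1],
  [0, 0, 0.116, 0.0275, 0.0165, 0.003, 1],
])

```text
clock: 2.2
tcp_pos: [473.5, -409.7, 267.7]
tcp_rot: [2.158, 2.283, -0.0]
force: [0.4, -0.3, -0.3]
opening: 85.3
gripper_force: 0.0
```

```bash
cat >> h.py <<'E'
np.set_printoptions(precision=2,suppress=True)
def st():
    s=manip.sense();R=cv2.Rodrigues(np.array(s["tcp_rot"],float))[0]
    print("t",round(s["clock"],2),"tcp",s["tcp_pos"],"q",np.array(s["q"]));print("x",R[:,0],"y",R[:,1],"z",R[:,2],"grasp",np.array(s["tcp_pos"])-manip.tcp_to_grasp*R[:,2],"F",np.array(s["force"]),"open",round(s["opening"],1),s["gripper_force"])
    return s,R
E
python3 - <<'E'
from h import *
st();k=cal("wrist");print(k[0],k[1],k[2]);print(dir(manip))
E
```

```text
t 2.2 tcp [ 473.51 -409.73  267.67] q [ 0.93  0.42 -0.41  1.52  0.17  1.23  0.55]
x [-0.06  1.   -0.  ] y [1.   0.06 0.  ] z [ 0. -0. -1.] grasp [ 473.5  -409.73  286.37] F [ 0.37 -0.29 -0.35] open 85.3 0.0
[[354.53   0.   321.28]
 [  0.   354.53 208.28]
 [  0.     0.     1.  ]] [ 470.55 -344.03  411.63] [[ 1.   -0.05 -0.02]
 [ 0.06  0.96  0.26]
 [ 0.   -0.26  0.97]]
['PlanningError', '__class__', '__delattr__', '__dict__', '__dir__', '__doc__', '__eq__', '__format__', '__ge__', '__getattribute__', '__getstate__', '__gt__', '__hash__', '__init__', '__init_subclass__', '__le__', '__lt__', '__module__', '__ne__', '__new__', '__reduce__', '__reduce_ex__', '__repr__', '__setattr__', '__sizeof__', '__str__', '__subclasshook__', '__weakref__', 'boxes_of', 'close_job', 'get_calibration', 'get_image', 'sense', 'spot_point', 'tcp_to_grasp']
```

Run:
```python
from h import *
im=manip.get_image("wrist");cv2.imwrite("pics/w1.png",im)
for n,z in [("beaker_mid",34),("petri_dish_mid",7)]:
  for d in manip.spot_point("wrist",n): print(n,d["uv"],round(d["p"],2),at_z("wrist",d["uv"],z))
```

```text
beaker_mid [331.1, 65.7] 0.75 [ 482.48 -293.19   34.  ]
beaker_mid [231.0, 141.2] 0.65 [ 382.86 -373.78   34.  ]
```

View pics/w1.png

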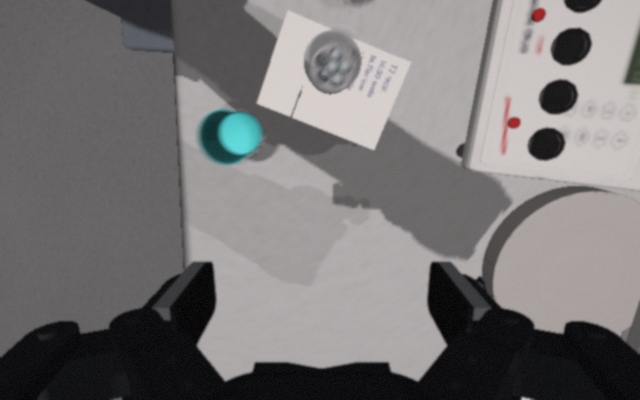

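Emit:
carry_out([
  [0.111, 0, 0, 0, -0.004, 0, 1],
  [0.111, 0, 0, 0, -0.004, 0, 1],
  [0.111, 0, 0, 0, -0.004, 0, 1],
  [0.111, 0, 0, 0, -0.004, 0, 1],
  [0.111, 0, 0, 0, -0.004, 0, 1],
  [0.111, 0, 0, 0, -0.004, 0, 1],
  [0.111, 0, 0, 0, -0.004, 0, 1],
  [0.111, 0, 0, 0, -0.004, 0, 1],
  [0.111, 0, 0, 0, -0.004, 0, 1],
  [0.111, 0, 0, 0, -0.004, 0, 1],
  [0.111, 0, 0, 0, -0.004, 0, 1],
])

```text
clock: 3.27
tcp_pos: [464.3, -447.5, 258.5]
tcp_rot: [-1.716, -1.65, -0.973]
force: [2.5, 2.7, -1.7]
opening: 85.2
gripper_force: 0.0
```

```bash
python3 -c "
from h import *
st()"
```

```text
t 3.27 tcp [ 464.29 -447.53  258.46] q [ 1.37  1.07 -0.96  0.98 -0.05  1.85  0.51]
x [-0.02  0.58  0.81] y [ 0.99 -0.08  0.09] z [ 0.12  0.81 -0.58] grasp [ 462.07 -462.62  269.27] F [ 2.5   2.73 -1.73] open 85.2 0.0
```

```bash
cat >> h.py <<'E'
def goal(g,head,pitch,roll=0,n=None):
    """grasp point g (mm), heading/pitch-down/roll about tool z in deg; roll 0: tool y horizontal right of heading, x up"""
    s,R=st();h,p,r=np.radians([head,pitch,roll])
    z=np.array([np.cos(h)*np.cos(p),np.sin(h)*np.cos(p),-np.sin(p)]);y=np.array([np.sin(h),-np.cos(h),0])
    D=np.stack([np.cross(y,z),y,z],1); D=D@cv2.Rodrigues(np.array([0,0,r]))[0]
    v=cv2.Rodrigues(D@R.T)[0][:,0]; d=np.array(g)+manip.tcp_to_grasp*D[:,2]-np.array(s["tcp_pos"])
    m=max(np.linalg.norm(d)/41,np.degrees(np.linalg.norm(v))/7.1)
    n=n or int(np.ceil(m)); print("need",round(m,1),"n",n,"turn",v,"shift",d,"row",np.round(v/n,4),np.round(d/n/1000,4))
E
python3 -c "
from h import *
goal([476,-385,120],90,25)"
```

```text
t 3.27 tcp [ 464.29 -447.53  258.46] q [ 1.37  1.07 -0.96  0.98 -0.05  1.85  0.51]
x [-0.02  0.58  0.81] y [ 0.99 -0.08  0.09] z [ 0.12  0.81 -0.58] grasp [ 462.07 -462.62  269.27] F [ 2.5   2.73 -1.73] open 85.2 0.0
need 4.1 n 5 turn [0.19 0.08 0.09] shift [  11.71   79.48 -146.36] row [0.04 0.02 0.02] [ 0.    0.02 -0.03]
```

Emit:
carry_out([
  [0.032, 0.013, 0.015, 0.002, 0.0132, -0.0244, 1],
  [0.032, 0.013, 0.015, 0.002, 0.0132, -0.0244, 1],
  [0.032, 0.013, 0.015, 0.002, 0.0132, -0.0244, 1],
  [0.032, 0.013, 0.015, 0.002, 0.0132, -0.0244, 1],
  [0.032, 0.013, 0.015, 0.002, 0.0132, -0.0244, 1],
  [0.032, 0.013, 0.015, 0.002, 0.0132, -0.0244, 1],
])

```text
clock: 3.77
tcp_pos: [482.5, -361.1, 120.9]
tcp_rot: [-1.501, -1.54, -0.993]
force: [-0.9, -0.7, -1.0]
opening: 85.2
gripper_force: 0.0
```

```bash
python3 -c "
from h import *
goal([476,-385,120],90,25)"
```

```text
t 3.77 tcp [ 482.54 -361.06  120.93] q [ 1.3   1.27 -0.94  1.09 -0.03  1.77  0.55]
x [-0.03  0.41  0.91] y [1.   0.01 0.03] z [ 0.    0.91 -0.41] grasp [ 482.51 -378.08  128.68] F [-0.88 -0.73 -0.98] open 85.2 0.0
need 0.3 n 1 turn [-0.01  0.03 -0.01] shift [-6.54 -6.99 -8.83] row [-0.01  0.03 -0.01] [-0.01 -0.01 -0.01]
```

```bash
python3 -c "
from h import *
im=manip.get_image('wrist');cv2.imwrite('pics/w2.png',im)
for d in manip.spot_point('wrist','beaker_mid'): print(d['uv'],round(d['p'],2),at_z('wrist',d['uv'],34),tri([('wrist',d['uv']),('scene',(409,189)),('top',(418,212))]))
for d in manip.boxes_of('wrist','beaker_mid'): print(d['box'],round(d['p'],2))
for dy in (-325,-300,-290): print(dy,[proj('wrist',(x,dy,z)) for x,z in ((450,34),(476,34),(502,34))])
"
```

```text
[320.0, 200.9] 0.91 [ 480.89 -201.93   34.  ] [ 465.8  -278.33   73.95]
[310.4, 280.4] 0.88 [ 475.5 -295.5   34. ] [ 473.11 -299.05   37.  ]
[310.7, 278.6, 78.6, 110.9] 0.95
[107.8, 354.1, 56.7, 88.1] 0.78
[321.9, 194.9, 60.9, 78.1] 0.58
-325 [array([268.77, 314.99]), array([307.68, 315.93]), array([346.53, 316.87])]
-300 [array([273.13, 285.  ]), array([309.1 , 285.89]), array([345.02, 286.78])]
-290 [array([274.7 , 274.24]), array([309.61, 275.11]), array([344.48, 275.98])]
```

View pics/w2.png

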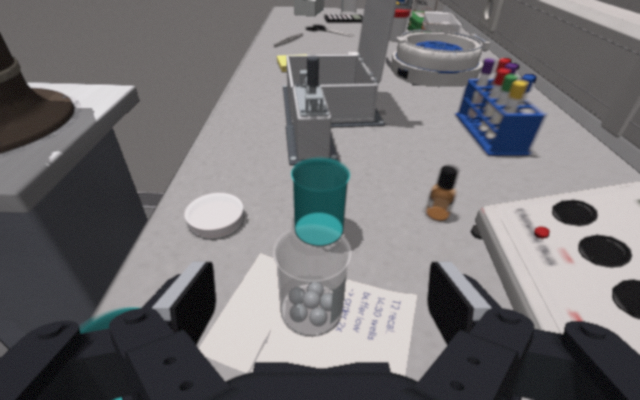

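Emit:
carry_out([
  [0, 0.01, 0, -0.001, -0.002, -0.026, 1],
  [0, 0, 0, -0.001, 0, -0.026, 1],
  [0, 0, 0, -0.001, 0, -0.025, 1],
  [0, 0, 0, 0, 0.015, 0, 1],
  [0, 0, 0, 0, 0.015, 0, 1],
  [0, 0, 0, 0, 0, 0, 1],
])

```text
clock: 4.42
tcp_pos: [480.8, -332.3, 48.2]
tcp_rot: [-1.502, -1.538, -0.986]
force: [-0.3, 0.7, 0.7]
opening: 85.5
gripper_force: 0.0
```

```bash
python3 -c "
from h import *
goal([476.5,-294,46],90,25)
for d in manip.spot_point('wrist','beaker_mid'): print(d['uv'],round(d['p'],2),at_z('wrist',d['uv'],34))
"
```

```text
t 4.42 tcp [ 480.79 -332.25   48.19] q [ 1.3   1.33 -0.92  1.16  0.01  1.66  0.59]
x [-0.02  0.42  0.91] y [1.   0.01 0.02] z [-0.    0.91 -0.42] grasp [ 480.82 -349.26   55.97] F [-0.25  0.67  0.68] open 85.5 0.0
need 1.4 n 2 turn [-0.01  0.02 -0.01] shift [ -4.29  55.2  -10.09] row [-0.    0.01 -0.01] [-0.    0.03 -0.01]
[320.0, 200.9] 0.91 [ 480.46 -266.33   34.  ]
[310.4, 280.4] 0.88 [ 476.68 -327.47   34.  ]
```

Emit:
carry_out([
  [0, 0.02, 0, -0.002, 0.018, -0.004, 1],
  [0, 0, 0, -0.002, 0.018, -0.004, 1],
  [0, 0, 0, 0, 0.018, -0.002, 1],
  [0, 0, 0, 0, 0, 0, 1],
  [0, 0, 0, 0, 0, 0, -1],
  [0, 0, 0, 0, 0, 0, -1],
  [0, 0, 0, 0, 0, 0, -1],
  [0, 0, 0, 0, 0, 0, -1],
  [0, 0, 0, 0, 0, 0, -1],
  [0, 0, 0, 0, 0, 0, -1],
], newtons=25)

```text
clock: 5.3
tcp_pos: [477.0, -279.6, 36.7]
tcp_rot: [-1.508, -1.523, -0.969]
force: [-0.7, -3.4, 6.6]
opening: 50.2
gripper_force: 26.2
```

```bash
python3 -c "
from h import *
st()"
```

```text
t 5.3 tcp [ 476.97 -279.58   36.72] q [ 1.31  1.31 -0.92  1.3   0.    1.55  0.56]
x [-0.    0.42  0.91] y [ 1.    0.01 -0.  ] z [-0.01  0.91 -0.42] grasp [ 477.15 -296.59   44.48] F [-0.65 -3.43  6.58] open 50.2 26.227399854396936
```

Emit:
carry_out([
  [0, 0, 0, 0, 0, 0.01, -1],
  [0, 0, 0, 0, 0, 0.025, -1],
  [0, 0, 0, 0, 0, 0.03, -1],
  [0, 0, 0, 0, 0, 0.03, -1],
  [0, 0, 0, 0, 0, 0.03, -1],
  [0, 0, 0, 0, 0.01, 0.025, -1],
  [0, 0, -0.05, 0, 0.02, 0, -1],
  [0, 0, -0.05, 0, 0.03, 0, -1],
  [0, 0, -0.05, 0, 0.03, 0, -1],
  [0, 0, -0.05, 0, 0.03, 0, -1],
  [0, 0, -0.05, 0, 0.03, 0, -1],
  [0, 0, -0.05, 0, 0.03, 0, -1],
  [0, 0, -0.05, 0, 0.03, 0, -1],
  [0, 0, -0.05, 0, 0.03, 0, -1],
], newtons=30)

```text
clock: 6.47
tcp_pos: [476.1, -37.5, 185.7]
tcp_rot: [-1.857, -1.24, -1.19]
force: [0.5, 1.3, -0.7]
opening: 50.2
gripper_force: 31.2
```

```bash
python3 -c "
from h import *
goal([474,114,170],45,12)"
```

```text
t 6.47 tcp [476.09 -37.52 185.7 ] q [ 1.5   0.95 -1.19  2.07 -0.4   0.77  0.4 ]
x [0.16 0.38 0.91] y [ 0.92 -0.38 -0.  ] z [ 0.35  0.84 -0.42] grasp [469.62 -53.24 193.49] F [ 0.54  1.33 -0.67] open 50.2 31.235615480400156
need 4.0 n 5 turn [ 0.18 -0.12 -0.39] shift [ 10.84 164.45 -19.58] row [ 0.04 -0.03 -0.08] [ 0.    0.03 -0.  ]
```

Emit:
carry_out([
  [0.02, -0.015, -0.05, 0.002, 0.028, -0.002, -1],
  [0.02, -0.015, -0.05, 0.002, 0.028, -0.002, -1],
  [0.02, -0.015, -0.05, 0.002, 0.028, -0.002, -1],
  [0.02, -0.015, -0.05, 0.002, 0.028, -0.002, -1],
  [0.02, -0.015, -0.05, 0.002, 0.028, -0.002, -1],
  [0.02, -0.015, -0.05, 0.002, 0.024, -0.002, -1],
  [0, 0, 0, 0, 0, 0, -1],
])

```text
clock: 7.05
tcp_pos: [487.0, 83.9, 183.8]
tcp_rot: [-1.918, -0.992, -1.43]
force: [0.2, 0.7, -2.0]
opening: 50.4
gripper_force: 31.6
```

```bash
python3 -c "
from h import *
goal([474,114,165],50,12)
manip.get_image('wrist')
for n in ('box_mouth','bolt_knob','keeper','lid_edge','lid_hinge'):
  for d in manip.spot_point('wrist',n)[:2]: print(n,d['uv'],round(d['p'],2))
"
```

```text
t 7.05 tcp [486.99  83.89 183.78] q [ 1.47  1.2  -1.38  2.39 -0.97  0.13  0.88]
x [0.16 0.24 0.96] y [ 0.81 -0.58  0.  ] z [ 0.56  0.78 -0.29] grasp [476.58  69.31 189.15] F [ 0.24  0.65 -2.03] open 50.4 31.610383339575492
need 1.2 n 2 turn [ 0.07 -0.05 -0.08] shift [ -1.23  44.12 -22.67] row [ 0.03 -0.02 -0.04] [-0.    0.02 -0.01]
keeper [508.6, 268.9] 0.84
lid_edge [405.6, 198.9] 0.72
lid_hinge [377.2, 340.4] 0.64
```

```bash
python3 -c "
from h import *
goal([458,92,160],75,20,4)
K=[('wrist','keeper',(508.6,268.9)),('wrist','lid_edge',(405.6,198.9)),('wrist','lid_hinge',(377.2,340.4))]
O=[('scene','ball_box',(292,245)),('top','ball_box',(284,212)),('top','bolt_block',(329,214)),('scene','lid_hinge',(270,214)),('top','lid_hinge',(284,185)),('scene','lid_edge',(264,177)),('top','lid_edge',(275,171)),('scene','keeper',(282,173)),('top','keeper',(300,169)),('scene','box_mouth',(289,225)),('top','box_mouth',(286,206))]
r=fit([(c,n,np.array(u),.4 if c=='wrist' else 1) for c,n,u in O+K],[488,91,.2,1.6,0]);print(r.x,r.fun.reshape(-1,2)[-3:])
"
```

```text
t 7.35 tcp [488.41  81.64 183.55] q [ 1.47  1.2  -1.38  2.38 -0.95  0.14  0.86]
x [0.16 0.24 0.96] y [ 0.81 -0.58  0.01] z [ 0.56  0.78 -0.29] grasp [477.97  67.1  188.98] F [-0.19 -0.17 -0.59] open 50.3 31.66510310053127
need 2.8 n 3 turn [-0.02  0.09  0.34] shift [-25.86  27.34 -29.95] row [-0.01  0.03  0.11] [-0.01  0.01 -0.01]
[491.3   91.58   0.16   1.65   0.  ] [[ 0.24  0.51]
 [-1.23 -0.46]
 [-1.4   2.11]]
```

Emit:
carry_out([
  [0, 0.02, 0.085, -0.006, 0.007, -0.005, -1],
  [0, 0.02, 0.085, -0.006, 0.007, -0.005, -1],
  [0, 0.02, 0.085, -0.006, 0.007, -0.005, -1],
  [0, 0.02, 0.085, -0.006, 0.007, -0.005, -1],
  [0, 0, 0, 0, 0, 0, -1],
])

```text
clock: 7.77
tcp_pos: [465.3, 110.2, 163.3]
tcp_rot: [-1.693, -1.223, -1.148]
force: [1.8, -0.6, 0.1]
opening: 50.2
gripper_force: 31.9
```

```bash
python3 -c "
from h import *
goal([458,92,150],75,20)
"
```

```text
t 7.77 tcp [465.27 110.22 163.3 ] q [ 1.21  0.97 -1.07  2.19 -0.75  0.64  0.69]
x [0.15 0.3  0.94] y [ 0.96 -0.27 -0.06] z [ 0.24  0.92 -0.33] grasp [460.82  93.11 169.39] F [ 1.85 -0.6   0.11] open 50.2 31.86474779387936
need 0.5 n 1 turn [-0.03 -0.06  0.01] shift [ -2.72  -1.25 -19.69] row [-0.03 -0.06  0.01] [-0.   -0.   -0.02]
```

Emit:
carry_out([
  [0, 0, 0, -0.002, 0, -0.017, -1],
  [0, 0, 0, 0, 0, -0.018, -1],
  [0.029, 0.11, -0.04, 0, 0, 0, -1],
  [0.029, 0.11, -0.04, 0, 0, 0, -1],
  [0.029, 0.11, -0.04, 0, 0, 0, -1],
  [0.029, 0.11, -0.04, 0, 0, 0, -1],
  [0.029, 0.11, -0.04, 0, 0, 0, -1],
  [0.029, 0.11, -0.04, 0, 0, 0, -1],
  [0.029, 0.11, -0.04, 0, 0, 0, -1],
  [0.029, 0.11, -0.04, 0, 0, 0, -1],
  [0.029, 0.11, -0.04, 0, 0, 0, -1],
  [0.029, 0.11, -0.04, 0, 0, 0, -1],
  [0.029, 0.11, -0.04, 0, 0, 0, -1],
  [0.029, 0.11, -0.04, 0, 0, 0, -1],
  [0.029, 0.11, -0.04, 0, 0, 0, -1],
  [0.029, 0.11, -0.04, 0, 0, 0, -1],
  [0.029, 0.11, -0.04, 0, 0, 0, -1],
  [0.029, 0.11, -0.04, 0, 0, 0, -1],
])

```text
clock: 9.27
tcp_pos: [461.5, 110.1, 128.3]
tcp_rot: [-1.8, 0.657, 0.108]
force: [-0.6, 0.1, -1.4]
opening: 49.9
gripper_force: 31.9
```

```bash
python3 -c "
from h import *
st()
a=manip.get_image('scene')[130:280,200:400];b=manip.get_image('top')[140:270,220:400]
cv2.imwrite('pics/p1.png',np.vstack([cv2.resize(a,(400,300)),cv2.resize(b,(400,289))]))
"
```

```text
t 9.27 tcp [461.5  110.05 128.33] q [ 1.06  0.89 -0.83  2.22 -1.02  0.73 -0.94]
x [ 0.84 -0.38 -0.39] y [-0.48 -0.18 -0.86] z [ 0.25  0.91 -0.34] grasp [456.8   93.09 134.63] F [-0.62  0.12 -1.44] open 49.9 31.894583085668273
```

View pics/p1.png

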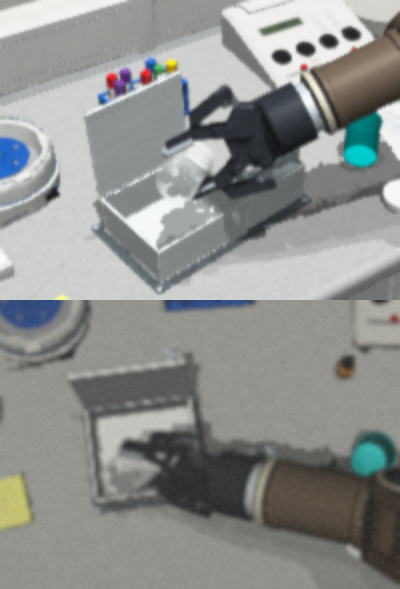

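Emit:
carry_out([
  [0.03, 0.109, -0.041, 0, 0.005, 0, -1],
  [0.03, 0.109, -0.041, 0, 0.005, 0, -1],
  [0.03, 0.109, -0.041, 0, 0.005, 0, -1],
  [0.03, 0.109, -0.041, 0, 0, 0, -1],
  [0.03, 0.109, -0.041, 0, 0, 0, -1],
  [0, 0, 0, 0, 0, 0, -1],
  [0, 0, 0, 0, 0, 0, -1],
  [0, 0, 0, 0, 0, 0, -1],
])

```text
clock: 10.03
tcp_pos: [461.9, 125.2, 128.6]
tcp_rot: [-1.555, 1.17, 0.499]
force: [0.1, 0.0, 0.1]
opening: 50.3
gripper_force: 32.0
```

```bash
python3 -c "
from h import *
s,R=st();print('beaker up',R@[0,0.,0]+.91*R[:,0]-.42*R[:,2])
a=manip.get_image('wrist');cv2.imwrite('pics/p2.png',a)
b=manip.get_image('scene');cv2.imwrite('pics/p2s.png',b)
for c in('wrist','scene'):
  for i in range(1,2):
    print(c,[(d['uv'],round(d['p'],2)) for d in manip.spot_point(c,'ball_1_center')])
"
```

```text
t 10.03 tcp [461.88 125.22 128.65] q [ 1.07  0.92 -0.88  2.23 -1.02  0.67 -1.53]
x [ 0.43 -0.42 -0.8 ] y [-0.87  0.06 -0.49] z [ 0.25  0.91 -0.34] grasp [457.15 108.26 134.95] F [0.08 0.01 0.11] open 50.3 32.0121153263608
beaker up [ 0.28 -0.76 -0.59]
wrist []
scene []
```

View pics/p2.png

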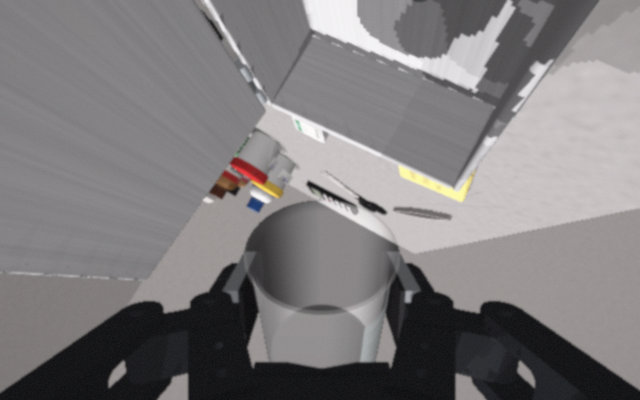

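Emit:
carry_out([
  [-0.03, -0.11, 0.041, 0, 0, 0.003, -1],
  [-0.03, -0.11, 0.041, 0, 0, 0.003, -1],
  [-0.03, -0.11, 0.041, 0, 0, 0.003, -1],
  [-0.03, -0.11, 0.041, 0, 0, 0.003, -1],
  [-0.03, -0.11, 0.041, 0, 0, 0.003, -1],
  [-0.03, -0.11, 0.041, 0, 0, 0.003, -1],
  [-0.03, -0.11, 0.041, 0, 0, 0.003, -1],
  [-0.03, -0.11, 0.041, 0, 0, 0.003, -1],
  [-0.03, -0.11, 0.041, 0, 0, 0.003, -1],
  [-0.03, -0.11, 0.041, 0, 0, 0.003, -1],
  [-0.03, -0.11, 0.041, 0, 0, 0.003, -1],
  [-0.03, -0.11, 0.041, 0, 0, 0.003, -1],
  [-0.03, -0.11, 0.041, 0, 0, 0.003, -1],
  [-0.03, -0.11, 0.041, 0, 0, 0.003, -1],
  [-0.03, -0.11, 0.041, 0, 0, 0.003, -1],
  [-0.03, -0.11, 0.041, 0, 0, 0.003, -1],
  [-0.03, -0.11, 0.041, 0, 0, 0.003, -1],
  [-0.03, -0.11, 0.041, 0, 0, 0.003, -1],
  [-0.03, -0.11, 0.041, 0, 0, 0.003, -1],
  [-0.03, -0.11, 0.041, 0, 0, 0.003, -1],
])

```text
clock: 11.9
tcp_pos: [461.9, 125.4, 188.7]
tcp_rot: [-1.75, -1.125, -1.083]
force: [0.6, 0.4, -0.8]
opening: 50.2
gripper_force: 32.0
```

```bash
python3 -c "
from h import *
goal([477,-293,190],90,25,15)
"
```

```text
t 11.9 tcp [461.86 125.36 188.69] q [ 1.34  1.17 -1.39  2.22 -0.2   0.48 -0.01]
x [0.25 0.28 0.93] y [ 0.94 -0.31 -0.16] z [ 0.24  0.91 -0.34] grasp [457.32 108.35 194.99] F [ 0.56  0.35 -0.82] open 50.2 32.01782798714703
need 9.8 n 10 turn [-0.08  0.1   0.22] shift [  15.14 -401.41   -6.6 ] row [-0.01  0.01  0.02] [ 0.   -0.04 -0.  ]
```

Emit:
carry_out([
  [-0.005, 0.007, 0.015, 0.001, -0.0268, 0, -1],
  [-0.005, 0.007, 0.015, 0.001, -0.0268, 0, -1],
  [-0.005, 0.007, 0.015, 0.001, -0.0268, 0, -1],
  [-0.005, 0.007, 0.015, 0.001, -0.0268, 0, -1],
  [-0.005, 0.007, 0.015, 0.001, -0.0268, 0, -1],
  [-0.005, 0.007, 0.015, 0.001, -0.0268, 0, -1],
  [-0.005, 0.007, 0.015, 0.001, -0.0268, 0, -1],
  [-0.005, 0.007, 0.015, 0.001, -0.0268, 0, -1],
  [-0.005, 0.007, 0.015, 0.001, -0.0268, 0, -1],
  [-0.005, 0.007, 0.015, 0.001, -0.0268, 0, -1],
  [-0.005, 0.007, 0.015, 0.001, -0.0268, 0, -1],
  [-0.005, 0.007, 0.015, 0.001, -0.0268, 0, -1],
  [-0.005, 0.007, 0.015, 0.001, -0.0268, 0, -1],
  [-0.005, 0.007, 0.015, 0.001, -0.0268, 0, -1],
  [-0.005, 0.007, 0.015, 0.001, -0.0268, 0, -1],
  [0, 0, 0, 0, 0, 0, -1],
])

```text
clock: 13.23
tcp_pos: [477.7, -281.3, 187.7]
tcp_rot: [-1.678, -1.267, -0.812]
force: [-1.1, 0.2, -0.1]
opening: 49.9
gripper_force: 32.1
```

```bash
python3 -c "
from h import *
goal([477,-295,45.5],90,25,6)
s,R=st();print('up',.91*R[:,0]-.42*R[:,2])
a=manip.get_image('scene');b=manip.get_image('top')
for c in('scene','top'):
    print(c,[(d['uv'],round(d['p'],2)) for d in manip.spot_point(c,'ball_1_center')])
cv2.imwrite('pics/p3.png',np.vstack([cv2.resize(a[170:280,210:400],None,fx=3,fy=3),cv2.resize(b[160:240,240:430],None,fx=3,fy=3)]))
"
```

```text
t 13.23 tcp [ 477.67 -281.32  187.72] q [ 1.4   1.21 -1.17  1.32  0.01  1.65  0.06]
x [0.27 0.4  0.87] y [ 0.96 -0.12 -0.25] z [ 0.    0.91 -0.42] grasp [ 477.64 -298.29  195.57] F [-1.14  0.24 -0.08] open 49.9 32.06015339732403
need 3.7 n 4 turn [-0.   -0.16  0.07] shift [  -0.67    3.27 -150.12] row [-0.   -0.04  0.02] [-0.    0.   -0.04]
t 13.23 tcp [ 477.67 -281.32  187.72] q [ 1.4   1.21 -1.17  1.32  0.01  1.65  0.06]
x [0.27 0.4  0.87] y [ 0.96 -0.12 -0.25] z [ 0.    0.91 -0.42] grasp [ 477.64 -298.29  195.57] F [-1.14  0.24 -0.08] open 49.9 32.06015339732403
up [ 0.25 -0.01  0.97]
scene [([294.5, 231.1], 0.55)]
top []
```

View pics/p3.png

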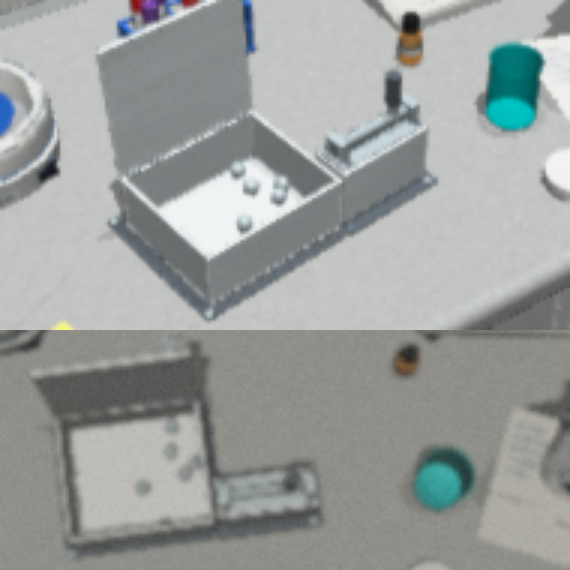

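```bash
sed -i 's/v=cv2.Rodrigues(D@R.T)\[0\]\[:,0\]/v=Rotation.from_matrix(D@R.T).as_rotvec()/;1a from scipy.spatial.transform import Rotation' h.py
python3 -c "
from h import *
goal([477,-295,45.5],90,25,6)
a=manip.get_image('wrist');cv2.imwrite('pics/p4.png',a[180:400,200:440])
print([(d['uv'],round(d['p'],2)) for d in manip.spot_point('wrist','ball_1_center')])
"
```

```text
t 13.43 tcp [ 476.71 -275.54  188.59] q [ 1.4   1.21 -1.18  1.33  0.01  1.64  0.05]
x [0.27 0.4  0.87] y [ 0.96 -0.11 -0.25] z [-0.    0.91 -0.42] grasp [ 476.78 -292.53  196.39] F [ 0.51  0.26 -0.02] open 50.3 32.05522102798568
need 3.7 n 4 turn [-0.01 -0.16  0.07] shift [   0.29   -2.52 -150.99] row [-0.   -0.04  0.02] [ 0.   -0.   -0.04]
[]
```

View pics/p4.png

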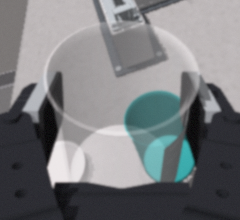

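Emit:
carry_out([
  [0, -0.043, 0.0195, 0, 0, -0.022, -1],
  [0, -0.043, 0.0195, 0, 0, -0.022, -1],
  [0, -0.043, 0.0195, 0, 0, -0.022, -1],
  [0, -0.043, 0.0195, 0, 0, -0.022, -1],
  [0, -0.043, 0.0195, 0, 0, -0.022, -1],
  [0, -0.043, 0.0195, 0, 0, -0.022, -1],
  [0, 0, 0, 0, 0, 0, -1],
  [0, 0, 0, 0, 0, 0, -1],
])

```text
clock: 14.2
tcp_pos: [476.6, -275.7, 56.5]
tcp_rot: [-1.513, -1.524, -0.977]
force: [0.3, -0.2, 0.0]
opening: 49.9
gripper_force: 32.0
```

```bash
python3 -c "
from h import *
goal([477,-295,45],90,25,0)
"
```

```text
t 14.2 tcp [ 476.57 -275.71   56.54] q [ 1.4   1.41 -1.17  1.32  0.19  1.57  0.38]
x [-0.01  0.42  0.91] y [1. 0. 0.] z [-0.    0.91 -0.42] grasp [ 476.6  -292.72   64.32] F [ 0.33 -0.23  0.01] open 49.9 32.04139962239424
need 0.5 n 1 turn [-0.01  0.   -0.  ] shift [  0.43  -2.34 -19.45] row [-0.01  0.   -0.  ] [ 0.   -0.   -0.02]
```

Emit:
carry_out([
  [0, 0, 0, 0, 0, -0.007, -1],
  [0, 0, 0, 0, 0, -0.006, -1],
  [0, 0, 0, 0, 0, -0.004, -1],
  [0, 0, 0, 0, 0, -0.0015, -1],
  [0, 0, 0, 0, 0, 0, -1],
])

```text
clock: 14.62
tcp_pos: [476.9, -276.6, 38.1]
tcp_rot: [-1.514, -1.527, -0.976]
force: [-0.2, -0.7, -0.4]
opening: 50.1
gripper_force: 32.0
```

```bash
python3 -c "
from h import *
goal([477,-295,45],90,25,0)
"
```

```text
t 14.62 tcp [ 476.9  -276.62   38.1 ] q [ 1.39  1.43 -1.16  1.31  0.2   1.56  0.39]
x [-0.01  0.42  0.91] y [1.   0.   0.01] z [-0.    0.91 -0.42] grasp [ 476.92 -293.6    45.92] F [-0.19 -0.68 -0.45] open 50.1 32.04733755730558
need 0.1 n 1 turn [-0.    0.01 -0.  ] shift [ 0.1  -1.43 -1.  ] row [-0.    0.01 -0.  ] [ 0. -0. -0.]
```

Emit:
carry_out([
  [0, 0, 0, 0, 0, -0.0015, -1],
  [0, 0, 0, 0, 0, 0, -1],
  [0, 0, 0, 0, 0, 0, 1],
  [0, 0, 0, 0, 0, 0, 1],
  [0, 0, 0, 0, 0, 0, 1],
  [0, 0, 0, 0, 0, 0, 1],
  [0, 0, 0, 0, 0, 0, 1],
  [0, 0, 0, 0, -0.015, 0.003, 1],
  [0, 0, 0, 0, -0.025, 0.008, 1],
  [0, 0, 0, 0, -0.03, 0.01, 1],
  [0, 0, 0, 0, -0.02, 0.02, 1],
  [0, 0, 0, 0, 0, 0.035, 1],
  [0, 0, 0, 0, 0, 0.035, 1],
  [0, 0, 0, 0, 0, 0.035, 1],
  [0, 0, 0, 0, 0, 0.035, 1],
  [0, 0, 0, 0, 0, 0.03, 1],
])

```text
clock: 15.95
tcp_pos: [474.5, -362.3, 242.0]
tcp_rot: [-1.535, -1.518, -0.977]
force: [-0.9, -1.8, -1.4]
opening: 85.3
gripper_force: 0.0
```

```bash
python3 -c "
from h import *
st()
a=manip.get_image('scene');b=manip.get_image('top');w=manip.get_image('wrist')
for c in ('scene','top','wrist'):
  for n in ('beaker_mid',):
    print(c,n,[(np.round(d['uv'],1),round(d['p'],2)) for d in manip.spot_point(c,n)[:3]],[(np.round(d['box'],1),round(d['p'],2)) for d in manip.boxes_of(c,n)[:3]])
print(proj('scene',(477,-296,34)),proj('top',(477,-296,34)))
O=[]
for c in ('scene','top','wrist'):
  for n in ('ball_box','bolt_block','lid_hinge','lid_edge','keeper','box_mouth'):
    for d in manip.spot_point(c,n)[:1]:
      print(c,n,np.round(d['uv'],1),round(d['p'],2)); O.append((c,n,np.array(d['uv']),1))
r=fit(O,[490,91,.18,1.6,0]);print(r.x,r.fun.reshape(-1,2))
k=[(c,manip.spot_point(c,'bolt_knob')) for c in ('scene','top','wrist')]
k=[(c,d[0]['uv']) for c,d in k if d];print(k,[at_z(c,u,105) for c,u in k],tri(k),model(r.x)['T']((-40,-145.3,105)))
"
```

```text
t 15.95 tcp [ 474.49 -362.26  241.96] q [ 1.35  1.15 -1.06  1.09 -0.08  1.85  0.39]
x [0.   0.42 0.91] y [ 1.   -0.01  0.  ] z [ 0.01  0.91 -0.42] grasp [ 474.27 -379.18  249.91] F [-0.86 -1.84 -1.44] open 85.3 0.0
scene beaker_mid [(array([381.7, 196.8]), 0.91), (array([407.3, 190.1]), 0.9), (array([448.7, 202. ]), 0.85)] [(array([382.7, 199.1,  16.2,  27.9]), 0.83), (array([407.2, 189.1,  18.5,  31.1]), 0.75), (array([449.8, 198.8,  28.2,  31.7]), 0.7)]
top beaker_mid [(array([419.6, 213.2]), 0.77), (array([329. , 211.4]), 0.65), (array([387.3, 210.8]), 0.6)] [(array([448.5, 245.6,  28.8,  24.2]), 0.94), (array([419.6, 212.2,  18. ,  17. ]), 0.73), (array([389.5, 209.7,  19.6,  18.4]), 0.64)]
wrist beaker_mid [(array([320.7, 285.4]), 0.8)] [(array([319.7, 342.9,  57.6,  45.7]), 0.87), (array([323.8, 285.9,  46.1,  68.4]), 0.72)]
[405.31 189.18] [417.71 211.37]
scene ball_box [289.2 244.6] 0.71
scene bolt_block [332. 214.] 0.56
scene lid_hinge [272.7 218.2] 0.7
scene lid_edge [266.7 176.3] 0.81
scene keeper [282.5 174.1] 0.81
scene box_mouth [289.4 225.9] 0.65
top ball_box [284.3 20
[... 208 characters left out ...]
t bolt_block [309.3 176.8] 0.78
wrist lid_hinge [363.3 130.6] 0.65
wrist lid_edge [372.9  65.6] 0.7
wrist keeper [387.4  91.5] 0.85
wrist box_mouth [324.7 141.5] 0.67
[492.14  95.38   0.12   1.6    0.  ] [[-2.38  1.5 ]
 [ 1.04  0.81]
 [-1.38 -2.46]
 [ 0.13 -0.47]
 [ 2.21 -2.39]
 [-3.67  3.05]
 [ 1.04  1.15]
 [ 0.45  3.5 ]
 [-4.97  2.07]
 [ 0.36 -0.62]
 [ 0.03  0.71]
 [-0.87 -0.11]
 [-0.2   2.03]
 [ 3.24  0.73]
 [-1.03  4.32]
 [-1.13 -2.94]
 [ 1.73  0.65]
 [ 2.83 -3.21]]
[('scene', [306.7, 230.3]), ('top', [334.2, 208.8]), ('wrist', [313.9, 165.1])] [array([417.08,  79.26, 105.  ]), array([473.65, -49.27, 105.  ]), array([470.03, -59.8 , 105.  ])] [479.66  -2.02  47.45] [470.39 -53.75 105.  ]
```

```bash
python3 -c "
from h import *
T=model([491,93.5,.15,1.62,0])['T']
w=T((97,10,0)); print(w)
goal([w[0],w[1],270],189,90,0,18)
goal([480,60,280],189,90,0,18)
"
```

```text
[585.42 117.88   0.  ]
t 17.45 tcp [ 476.02 -358.99  244.57] q [ 1.35  1.16 -1.08  1.09 -0.07  1.85  0.38]
x [-0.01  0.42  0.91] y [ 1.   -0.    0.01] z [ 0.01  0.91 -0.42] grasp [ 475.85 -375.94  252.46] F [ 0.04 -0.7  -0.12] open 85.4 0.0
need 16.0 n 18 turn [-0.84 -0.96  1.52] shift [109.4  476.87   6.73] row [-0.05 -0.05  0.08] [0.01 0.03 0.  ]
t 17.45 tcp [ 476.02 -358.99  244.57] q [ 1.35  1.16 -1.08  1.09 -0.07  1.85  0.38]
x [-0.01  0.42  0.91] y [ 1.   -0.    0.01] z [ 0.01  0.91 -0.42] grasp [ 475.85 -375.94  252.46] F [ 0.04 -0.7  -0.12] open 85.4 0.0
need 16.0 n 18 turn [-0.84 -0.96  1.52] shift [  3.98 418.99  16.73] row [-0.05 -0.05  0.08] [0.   0.02 0.  ]
```

Emit:
carry_out([
  [-0.0467, -0.0533, 0.0844, 0, 0.0233, 0.002, -1],
  [-0.0467, -0.0533, 0.0844, 0, 0.0233, 0.002, -1],
  [-0.0467, -0.0533, 0.0844, 0, 0.0233, 0.002, -1],
  [-0.0467, -0.0533, 0.0844, 0, 0.0233, 0.002, -1],
  [-0.0467, -0.0533, 0.0844, 0, 0.0233, 0.002, -1],
  [-0.0467, -0.0533, 0.0844, 0, 0.0233, 0.002, -1],
  [-0.0467, -0.0533, 0.0844, 0, 0.0233, 0.002, -1],
  [-0.0467, -0.0533, 0.0844, 0, 0.0233, 0.002, -1],
  [-0.0467, -0.0533, 0.0844, 0, 0.0233, 0.002, -1],
  [-0.0467, -0.0533, 0.0844, 0, 0.0233, 0.002, -1],
  [-0.0467, -0.0533, 0.0844, 0, 0.0233, 0.002, -1],
  [-0.0467, -0.0533, 0.0844, 0, 0.0233, 0.002, -1],
  [-0.0467, -0.0533, 0.0844, 0, 0.0233, 0.002, -1],
  [-0.0467, -0.0533, 0.0844, 0, 0.0233, 0.002, -1],
  [-0.0467, -0.0533, 0.0844, 0, 0.0233, 0.002, -1],
  [-0.0467, -0.0533, 0.0844, 0, 0.0233, 0.002, -1],
  [-0.0467, -0.0533, 0.0844, 0, 0.0233, 0.002, -1],
  [-0.0467, -0.0533, 0.0844, 0, 0.0233, 0.002, -1],
])

```text
clock: 18.95
tcp_pos: [475.8, 61.9, 281.1]
tcp_rot: [-0.255, 3.127, -0.009]
force: [0.4, 0.8, 0.4]
opening: 0.2
gripper_force: 0.0
```

```bash
python3 -c "
from h import *
goal([585,118,270],189,90,0)
a=manip.get_image('wrist');cv2.imwrite('pics/p5.png',a)
O=[]
for n in ('ball_box','bolt_block','lid_hinge','lid_edge','keeper','box_mouth','bolt_knob','ball_1_center'):
    for d in manip.spot_point('wrist',n)[:8]: print(n,np.round(d['uv'],1),round(d['p'],2))
"
```

```text
t 18.95 tcp [475.84  61.9  281.08] q [ 0.87  0.45 -1.44  1.81  0.48  1.29  1.04]
x [-0.99 -0.16 -0.  ] y [-0.16  0.99 -0.01] z [ 0.01 -0.01 -1.  ] grasp [475.75  62.   299.78] F [0.36 0.83 0.38] open 0.2 0.0
need 3.1 n 4 turn [ 0.01  0.01 -0.01] shift [109.16  56.1  -29.78] row [ 0.  0. -0.] [ 0.03  0.01 -0.01]
ball_box [346.5 184.5] 0.89
bolt_block [232.1 156.8] 0.72
lid_hinge [347.3 249. ] 0.86
lid_hinge [350.3 197.4] 0.19
lid_edge [192.8 161.1] 0.63
box_mouth [350.1 198.1] 0.59
bolt_knob [195.5 160.8] 0.79
bolt_knob [309.7 226.5] 0.24
ball_1_center [314.  200.2] 0.44
```

View pics/p5.png

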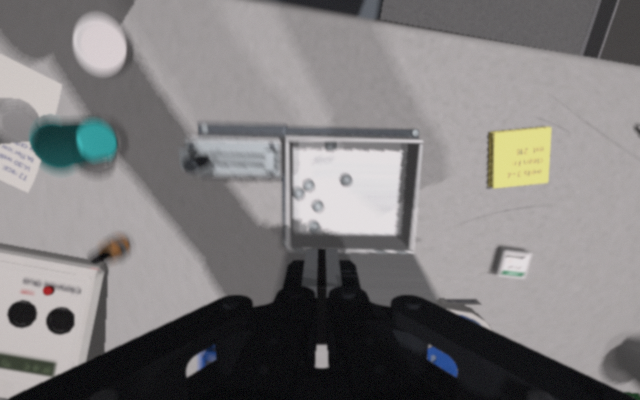

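```bash
python3 -c "
from h import *
a,b,c=[at_z('wrist',u,60) for u in ((286,138),(422,138),(285,249))]
print(a,b,c,np.linalg.norm(b-a),np.linalg.norm(c-a),np.arctan2(-(b-a)[0],(b-a)[1]))
k=at_z('wrist',(198,160),115);print('knob',k)
for yaw in(.12,.15,.18):
  x=[492,93.5,yaw,1.6,0];T=model(x)['T'];print(yaw,[proj('wrist',T(p)) for p in((-62,-70,60),(-62,70,60),(62,-70,60),(-40,-145,121))])
f=lambda x:np.concatenate([proj('wrist',model([x[0],x[1],x[2],1.6,0])['T'](p))-u for p,u in(((-62,-70,60),(286,138)),((-62,70,60),(422,138)),((62,-70,60),(285,249)),((0,0,60),(350,197)))])
r=least_squares(f,[492,93,.15]);print(r.x,r.fun)
"
```

```text
[442.2   17.58  60.  ] [420.94 153.22  60.  ] [561.21  31.97  60.  ] 137.29392109163595 119.88233623625754 0.1554222117965121
knob [468.26 -50.94 115.  ]
0.12 [array([285.44, 134.48]), array([424.02, 139.48]), array([284.42, 249.54]), array([190.49, 161.73])]
0.15 [array([283.61, 136.56]), array([422.38, 137.33]), array([286.13, 251.35]), array([189.47, 166.76])]
0.18 [array([281.85, 138.7 ]), array([420.66, 135.23]), array([287.88, 253.12]), array([188.62, 171.8 ])]
[492.35  93.25   0.14] [-1.87 -2.06  0.8   0.59  0.1   1.81  1.02  0.08]
```

Emit:
carry_out([
  [0, 0, 0, 0.03, 0.014, -0.006, -1],
  [0, 0, 0, 0.03, 0.014, -0.006, -1],
  [0, 0, 0, 0.03, 0.014, -0.006, -1],
  [0, 0, 0, 0.03, 0.014, -0.006, -1],
  [0, 0, 0, 0, 0, -0.01, -1],
  [0, 0, 0, 0, 0, -0.022, -1],
  [0, 0, 0, 0, 0, -0.022, -1],
  [0, 0, 0, 0, 0, -0.022, -1],
  [0, 0, 0, 0, 0, -0.022, -1],
  [0, 0, 0, 0, 0, 0, -1],
])

```text
clock: 20.23
tcp_pos: [594.1, 114.1, 153.6]
tcp_rot: [0.245, -3.126, 0.005]
force: [-0.4, -0.2, -0.6]
opening: -0.0
gripper_force: 0.0
```

```bash
python3 -c "
from h import *
s,R=st()
c,sn=np.cos(.14),np.sin(.14);d=np.array(s['tcp_pos'])-[492,93.5,0];print('box',c*d[0]+sn*d[1],-sn*d[0]+c*d[1],d[2])
prev=None
for l in np.arange(1.7,-.01,-.1):
  u=np.array([-np.cos(l),0,np.sin(l)]);n=np.array([np.sin(l),0,np.cos(l)])
  p=np.array([62,0,63])+95*u+3*n+[11,0,0]
  print(round(l,1),p, None if prev is None else p-prev);prev=p
"
```

```text
t 20.23 tcp [594.1  114.11 153.62] q [ 0.47  0.74 -1.14  1.68  0.72  1.21  0.88]
x [-0.99 -0.16  0.01] y [-0.16  0.99 -0.  ] z [-0.01 -0.   -1.  ] grasp [594.2  114.18 172.32] F [-0.43 -0.16 -0.57] open -0.0 0.0
box 103.97722358205104 6.163223879750106 153.62080492990694
1.7 [ 88.22   0.   156.82] None
1.6 [ 78.77   0.   157.87] [-9.44  0.    1.05]
1.5 [ 69.27   0.   157.97] [-9.5  0.   0.1]
1.4 [ 59.81   0.   157.13] [-9.46  0.   -0.85]
1.3 [ 50.48   0.   155.34] [-9.33  0.   -1.79]
1.2 [ 41.37   0.   152.63] [-9.11  0.   -2.71]
1.1 [ 32.58   0.   149.03] [-8.79  0.   -3.61]
1.0 [ 24.2    0.   144.56] [-8.39  0.   -4.46]
0.9 [ 16.3    0.   139.28] [-7.9   0.   -5.28]
0.8 [  8.96   0.   133.24] [-7.33  0.   -6.04]
0.7 [  2.27   0.   126.5 ] [-6.69  0.   -6.74]
0.6 [ -3.71   0.   119.12] [-5.99  0.   -7.38]
0.5 [ -8.93   0.   111.18] [-5.22  0.   -7.94]
0.4 [-13.33   0.   102.76] [-4.4   0.   -8.42]
0.3 [-16.87   0.    93.94] [-3.54  0.   -8.82]
0.2 [-19.51   0.    84.81] [-2.64  0.   -9.13]
0.1 [-21.23   0.    75.47] [-1.72  0.   -9.34]
-0.0 [-22.   0.  66.] [-0.77  0.   -9.47]
```

Emit:
carry_out([
  [0, 0, 0, -0.0109, -0.0015, 0.0009, -1],
  [0, 0, 0, -0.0109, -0.0015, 0.0009, -1],
  [0, 0, 0, -0.0109, -0.0015, 0.0009, -1],
  [0, 0, 0, -0.0109, -0.0015, 0.0009, -1],
  [0, 0, 0, -0.0092, -0.0013, -0.0018, -1],
  [0, 0, 0, -0.009, -0.0013, -0.0027, -1],
  [0, 0, 0, -0.0087, -0.0012, -0.0036, -1],
  [0, 0, 0, -0.0083, -0.0012, -0.0045, -1],
  [0, 0, 0, -0.0078, -0.0011, -0.0053, -1],
  [0, 0, 0, -0.0073, -0.001, -0.006, -1],
  [0, 0, 0, -0.0066, -0.0009, -0.0067, -1],
  [0, 0, 0, -0.0059, -0.0008, -0.0074, -1],
  [0, 0, 0, -0.0052, -0.0007, -0.0079, -1],
  [0, 0, 0, -0.0044, -0.0006, -0.0084, -1],
  [0, 0, 0, -0.0035, -0.0005, -0.0088, -1],
  [0, 0, 0, -0.0026, -0.0004, -0.0091, -1],
  [0, 0, 0, 0, 0, 0, -1],
])

```text
clock: 21.65
tcp_pos: [472.5, 98.9, 88.0]
tcp_rot: [0.249, -3.131, 0.005]
force: [-0.6, 0.4, -0.4]
opening: -0.3
gripper_force: 0.0
```

```bash
cat >> h.py <<'E'
def box(p,o=(492,93.5,.14)):
    c,sn=np.cos(o[2]),np.sin(o[2]);d=np.array(p)-[o[0],o[1],0];return np.array([c*d[0]+sn*d[1],-sn*d[0]+c*d[1],d[2]])
E
python3 -c "
from h import *
s,R=st();print(box(s['tcp_pos']))
manip.get_image('scene');manip.get_image('top')
for c in('scene','top'):
  for n in ('keeper','lid_edge'): print(c,n,[(np.round(d['uv'],1),round(d['p'],2)) for d in manip.spot_point(c,n)[:2]],[proj(c,model([492,93.5,.14,l,0])[n]) for l in (0,.2,.4)])
"
```

```text
t 21.65 tcp [472.51  98.87  88.  ] q [ 0.56  0.66 -1.16  2.03  0.76  0.97  0.73]
x [-0.99 -0.16  0.  ] y [-0.16  0.99 -0.  ] z [-0. -0. -1.] grasp [472.53  98.93 106.7 ] F [-0.63  0.37 -0.37] open -0.3 0.0
[-18.55   8.04  88.  ]
scene keeper [(array([313.6, 215.8]), 0.65)] [array([315.54, 220.81]), array([314.24, 213.78]), array([311.91, 206.3 ])]
scene lid_edge [(array([300., 231.]), 0.88), (array([290.7, 226.4]), 0.73)] [array([302.07, 240.82]), array([301.17, 232.8 ]), array([298.96, 223.84])]
top keeper [] [array([307.11, 215.14]), array([306.59, 212.28]), array([305.88, 208.04])]
top lid_edge [(array([286.6, 225.9]), 0.85)] [array([286.78, 226.65]), array([285.88, 224.6 ]), array([284.75, 220.77])]
```

Emit:
carry_out([
  [0, 0, 0, -0.0015, 0, -0.008, -1],
  [0, 0, 0, -0.001, 0, -0.008, -1],
  [0, 0, 0, 0, 0, -0.004, -1],
  [0, 0, 0, 0, 0, -0.003, -1],
  [0, 0, 0, 0, 0, 0, -1],
])

```text
clock: 22.37
tcp_pos: [470.9, 99.3, 66.3]
tcp_rot: [-0.249, 3.131, -0.005]
force: [-0.1, 0.1, -0.6]
opening: -0.4
gripper_force: 0.0
```

```bash
python3 -c "
from h import *
s,R=st();print(box(s['tcp_pos']))"
```

```text
t 22.37 tcp [470.95  99.33  66.33] q [ 0.54  0.69 -1.13  2.05  0.8   0.94  0.7 ]
x [-0.99 -0.16 -0.  ] y [-0.16  0.99 -0.  ] z [ 0. -0. -1.] grasp [470.94  99.38  85.03] F [-0.11  0.06 -0.55] open -0.4 0.0
[-20.03   8.71  66.33]
```

Emit:
carry_out([
  [0, 0, 0, 0, 0, -0.002, -1],
  [0, 0, 0, 0, 0, -0.002, -1],
  [0, 0, 0, 0, 0, 0, -1],
])

```text
clock: 22.62
tcp_pos: [471.2, 99.6, 65.5]
tcp_rot: [-0.249, 3.13, -0.01]
force: [-13.3, -6.4, 39.6]
opening: 0.1
gripper_force: 20.3
```

Emit:
carry_out([
  [0, 0, 0, 0, 0, 0.02, -1],
  [0, 0, 0, 0, 0, 0.035, -1],
  [0, 0, 0, 0, 0, 0.035, -1],
  [0, 0, 0, 0.001, -0.025, 0.03, -1],
  [0, 0, 0, 0.001, -0.035, 0.01, -1],
  [0, 0, 0, 0.001, -0.035, 0, -1],
  [0, 0, 0, 0.001, -0.035, 0, -1],
  [0, 0, 0, 0.001, -0.035, 0, -1],
  [0, 0, 0, 0.001, -0.035, 0, -1],
  [0, 0, 0, 0, 0, 0, -1],
])

```text
clock: 23.45
tcp_pos: [477.1, -108.5, 191.7]
tcp_rot: [0.233, -3.132, 0.007]
force: [0.2, -0.9, -0.4]
opening: -0.1
gripper_force: 0.0
```

```bash
python3 -c "
from h import *
s,R=st();print(box(s['tcp_pos']))
for c in('wrist','scene','top'):
  manip.get_image(c)
  for n in ('keeper','lid_edge','bolt_knob'): print(c,n,[(np.round(d['uv'],1),round(d['p'],2)) for d in manip.spot_point(c,n)[:2]])
  m=model([492,93.5,.14,0,0]);print([proj(c,p) for p in (m['keeper'],m['lid_edge'],m['T']((-40,-150,105)),m['T']((-40,-145,105)))])
"
```

```text
t 23.45 tcp [ 477.14 -108.47  191.72] q [ 1.12  0.58 -1.35  1.91  0.63  1.17  1.25]
x [-0.99 -0.15  0.  ] y [-0.15  0.99 -0.  ] z [-0. -0. -1.] grasp [ 477.14 -108.38  210.42] F [ 0.16 -0.86 -0.39] open -0.1 0.0
[ -42.9  -197.92  191.72]
wrist keeper [(array([501.7, 204.2]), 0.98)]
wrist lid_edge [(array([577.7, 178. ]), 0.79)]
wrist bolt_knob [(array([402.5, 216.3]), 0.57)]
[array([489.45, 206.46]), array([564.69, 176.09]), array([379.08, 214.58]), array([386.42, 214.72])]
scene keeper [(array([316.6, 223.7]), 0.74)]
scene lid_edge [(array([299.9, 243.8]), 0.88)]
scene bolt_knob [(array([339.3, 200.1]), 0.71)]
[array([315.54, 220.81]), array([302.07, 240.82]), array([341.4 , 197.79]), array([339.99, 198.57])]
top keeper [(array([306.1, 213.9]), 0.65), (array([284.2, 183.7]), 0.47)]
top lid_edge [(array([286.8, 226.6]), 0.83)]
top bolt_knob [(array([306.4, 214.2]), 0.51), (array([335.5, 208.6]), 0.42)]
[array([307.11, 215.14]), array([286.78, 226.65]), array([338.32, 208.89]), array([336.52, 209.15])]
```

Emit:
carry_out([
  [0, 0, 0, 0.003, 0, -0.023, -1],
  [0, 0, 0, 0, 0, -0.024, -1],
  [0, 0, 0, 0, 0, -0.024, -1],
  [0, 0, 0, 0, 0, -0.022, -1],
  [0, 0, 0, 0, 0, 0, -1],
  [0, 0, 0, -0.0011, 0.0079, 0, -1],
  [0, 0, 0, -0.0011, 0.0079, 0, -1],
  [0, 0, 0, -0.0011, 0.0079, 0, -1],
  [0, 0, 0, -0.0011, 0.0079, 0, -1],
  [0, 0, 0, -0.0011, 0.0079, 0, -1],
  [0, 0, 0, -0.0011, 0.0079, 0, -1],
  [0, 0, 0, -0.0011, 0.0079, 0, -1],
  [0, 0, 0, 0, 0, 0, -1],
])

```text
clock: 25.13
tcp_pos: [472.6, -43.3, 100.4]
tcp_rot: [-0.251, 3.129, -0.004]
force: [-0.1, 0.3, 0.6]
opening: 0.2
gripper_force: 0.0
```

```bash
python3 -c "
from h import *
s,R=st();print(box(s['tcp_pos']))
manip.get_image('scene');manip.get_image('top');manip.get_image('wrist')
for c in ('scene','top','wrist'):print(c,[(np.round(d['uv'],1),round(d['p'],2)) for d in manip.spot_point(c,'bolt_knob')[:2]])
T=model([492,93.5,.14,0,0])['T'];print([[proj(c,T((-40,y,105))) for y in (-145,-120,-100)] for c in('scene','top','wrist')])
"
```

```text
t 25.13 tcp [472.63 -43.31 100.4 ] q [ 0.9   0.66 -1.22  2.04  0.75  1.    1.02]
x [-0.99 -0.16 -0.  ] y [-0.16  0.99 -0.  ] z [ 0. -0. -1.] grasp [472.58 -43.27 119.1 ] F [-0.11  0.34  0.62] open 0.2 0.0
[ -38.27 -132.77  100.4 ]
scene [(array([332.2, 204.8]), 0.5)]
top [(array([322.6, 205.5]), 0.63)]
wrist [(array([373. , 264.2]), 0.83)]
[[array([339.99, 198.57]), array([332.82, 202.58]), array([326.96, 205.85])], [array([336.52, 209.15]), array([327.56, 210.46]), array([320.38, 211.51])], [array([297.28, 267.26]), array([356.17, 268.27]), array([403.25, 269.08])]]
```

Emit:
carry_out([
  [0, 0, 0, -0.0006, 0.004, 0, -1],
  [0, 0, 0, -0.0006, 0.004, 0, -1],
  [0, 0, 0, -0.0006, 0.004, 0, -1],
  [0, 0, 0, 0, 0, 0, -1],
])

```text
clock: 25.77
tcp_pos: [471.0, -35.0, 99.8]
tcp_rot: [-0.247, 3.131, -0.01]
force: [2.0, -7.2, -1.6]
opening: 0.2
gripper_force: 3.6
```

```bash
python3 -c "
from h import *
s,R=st();print(box(s['tcp_pos']))"
```

```text
t 25.77 tcp [471.05 -35.04  99.79] q [ 0.88  0.65 -1.22  2.04  0.76  1.    1.  ]
x [-0.99 -0.16 -0.  ] y [-0.16  0.99 -0.01] z [ 0.   -0.01 -1.  ] grasp [471.02 -34.92 118.49] F [ 1.97 -7.24 -1.63] open 0.2 3.559243306517601
[ -38.69 -124.36   99.79]
```

Emit:
carry_out([
  [0, 0, 0, -0.0005, 0.003, 0, -1],
  [0, 0, 0, 0, 0, 0, -1],
  [0, 0, 0, 0, 0, 0, -1],
  [0, 0, 0, 0, 0, 0, -1],
])

```text
clock: 26.1
tcp_pos: [470.9, -34.6, 99.8]
tcp_rot: [-0.243, 3.131, -0.015]
force: [2.5, -15.6, 0.6]
opening: 0.2
gripper_force: 7.7
```

```bash
python3 -c "
from h import *
s,R=st();print(box(s['tcp_pos']))
for c in ('scene','top','wrist'):
  a=manip.get_image(c);print(c,[(np.round(d['uv'],1),round(d['p'],2)) for n in('bolt_knob','keeper','lid_edge') for d in manip.spot_point(c,n)[:1]])
"
```

```text
t 26.1 tcp [470.94 -34.63  99.77] q [ 0.88  0.65 -1.22  2.04  0.76  1.    0.99]
x [-0.99 -0.15 -0.  ] y [-0.15  0.99 -0.01] z [ 0.   -0.01 -1.  ] grasp [470.91 -34.45 118.47] F [  2.47 -15.62   0.63] open 0.2 7.729935050010681
[ -38.74 -123.93   99.77]
scene [(array([325.9, 205.1]), 0.5), (array([314.9, 224.6]), 0.9), (array([301.7, 242.7]), 0.74)]
top [(array([322.3, 209.1]), 0.42), (array([308.6, 216.4]), 0.55), (array([286.5, 229.3]), 0.96)]
wrist [(array([366.9, 267.7]), 0.91), (array([445.6, 244.1]), 0.78), (array([563.7, 200. ]), 0.96)]
```

Emit:
carry_out([
  [0, 0, 0, -0.0005, 0.003, 0, -1],
  [0, 0, 0, -0.0005, 0.003, 0, -1],
  [0, 0, 0, 0, 0, 0, -1],
  [0, 0, 0, 0, 0, 0, -1],
])

```text
clock: 27.03
tcp_pos: [470.8, -34.0, 99.8]
tcp_rot: [-0.237, 3.132, -0.028]
force: [4.4, -31.9, 4.6]
opening: -0.3
gripper_force: 16.1
```

Emit:
carry_out([
  [0, 0, 0, 0.002, -0.012, 0, -1],
  [0, 0, 0, 0.003, -0.02, 0, -1],
  [0, 0, 0, 0.003, -0.02, 0, -1],
  [0, 0, 0, 0, -0.01, 0.03, -1],
  [0, 0, 0, 0, 0, 0.035, -1],
  [0, 0, 0, 0, 0, 0.035, -1],
  [0, 0, 0, 0, 0, 0.035, -1],
  [0, 0, 0, 0, 0, 0, -1],
])

```text
clock: 27.7
tcp_pos: [480.2, -84.5, 240.8]
tcp_rot: [-0.249, 3.123, -0.006]
force: [1.0, 0.1, 0.1]
opening: 0.3
gripper_force: 0.0
```

```bash
python3 -c "
from h import *
s,R=st()
w=manip.get_image('wrist');b=manip.get_image('scene')
print([(n,np.round(d['uv'],1),round(d['p'],2)) for n in('bolt_knob','keeper','lid_edge','bolt_block') for d in manip.spot_point('wrist',n)[:1]])
u=manip.spot_point('wrist','bolt_knob')[0]['uv'];k=manip.spot_point('wrist','keeper')[0]['uv']
print('knob-keeper in box y',box(at_z('wrist',u,105))[1]-box(at_z('wrist',k,80))[1],'nominal home -100+62=-38')
cv2.imwrite('pics/f.png',np.vstack([w,cv2.resize(b[150:260,210:470],(640,271))])[:, :][80:671])
"
```

```text
t 27.7 tcp [480.24 -84.54 240.76] q [ 1.13  0.52 -1.4   1.86  0.55  1.23  1.28]
x [-0.99 -0.16 -0.01] y [-0.16  0.99 -0.  ] z [ 0.01 -0.   -1.  ] grasp [480.06 -84.49 259.46] F [1.05 0.09 0.08] open 0.3 0.0
[('bolt_knob', array([410.4, 192.1]), 0.88), ('keeper', array([448.4, 184.6]), 0.92), ('lid_edge', array([516.5, 161.8]), 0.62), ('bolt_block', array([380.9, 178.9]), 0.77)]
knob-keeper in box y -38.38955548216097 nominal home -100+62=-38
```

View pics/f.png

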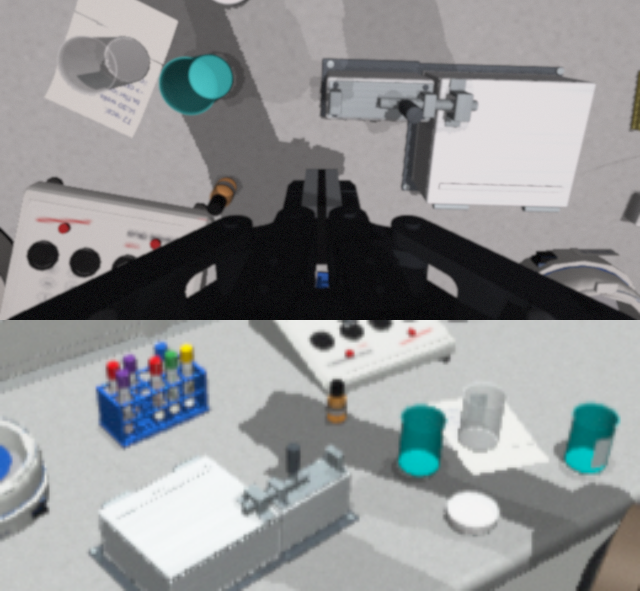

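The pictures show the lid shut flat and the rod standing through the keeper, which is at about (460, 105) in the upper view. The knob is at its home position. The empty beaker stands upright on the paper at about (480, 415) in the lower view, and the bystanders have not moved.

```bash
python3 -c "
from h import *
print(manip.close_job())"
```

```text
the job is handed in; nothing more can be done
None
```

The job is handed in: all six balls are in the box, the beaker stands upright where it started, the lid is shut with the bolt home through the keeper, and the bystanders look unmoved; the robot clock read about 28 s.

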